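# Set the pipe-length stop to the yellow marker

## Task

The length gauge is being set up for the next pipe order. Slide the red-knobbed stop along its rail until its pointer stands over the middle of the yellow marker clip, then let go of it. Leave the blue-knobbed stop where it is.

Things in the scene. Friction and masses are not known exactly. Their poses are not given: they have to be found in the camera images.
- red_stop (a joint): Slide joint of the red-knobbed stop, a dark steel shoe (56 x 60 mm, top 46 mm above the underside of its rail) on an aluminium rail 400 mm long. 0 at one end of its travel, 0.26 m at the other; it grows along the +y axis given with red_knob. It slides with about 2.5 N of friction plus slight damping and stays where it is left; no spring, no lock.
- red_knob (a point): Centre (half-way up) of the upright round red knob of the stop to be moved: 30 mm diameter, 40 mm tall, so its top is 20 mm above this point and its underside 20 mm below; below that a 16 mm neck of 10 mm, then the shoe's flat top 30 mm below this point. Its y axis points along the rail, the way the stop slides; z is up; x crosses the rail towards the pointer. The gauge board is turned by up to about 12 degrees either way, so the rail runs roughly along world y.
- red_pointer (a point): Tip of the red pointer, a flat bar 6 mm wide and 4 mm thick that sticks out sideways from the red-knobbed stop, passing freely 7 mm above the marker clips. It lies 53 mm along x from the knob's axis and 35 mm below the knob's centre, level with the knob along the rail. Same axes as red_knob.
- yellow_mark (a point): Middle of the top face of the yellow marker clip, the target: a fixed yellow block, 24 mm along the rail, 26 mm across it, 12 mm tall, on the white scale ledge beside the red-knobbed stop's rail. Its y axis points along the rail. A green clip of the same size on the same ledge is for another order, and does not matter here.
- blue_knob (a point): Centre (half-way up) of the blue knob of the other stop, of the same sizes, on a like rail parallel to the first at 140 mm from it, on either side. It must stay where it is.

How it is judged:
By the outcome, as a careful person would: the job done as asked, in the order asked, and still so for the second after the job is handed in, with the robot touching nothing.
It also fails if it takes over 32 s, if anything falls off the work surface, if the arm or the gripper's body presses on something with over 40 N, if the wrist force passes 120 N, or if a joint passes its speed limit or range.

## Robot

A 7-joint arm with a two-finger parallel gripper is mounted at the origin on the work surface. World frame = base frame: x ahead of the robot, y to its left, z up, the work surface at z = 0. Lengths are in m, angles in rad, forces in N, time in s.
With the tool pointing down it reaches from about 0.35 to 0.9 m from the base axis. Payload 19.9 kg.
Tool frame: the origin (TCP) lies on the centre line of the jaws, within the pads' length; the fingertips stand 8 mm ahead of it and the grasp point (between the pads) lies 11 mm behind it; z points along the fingers, x is the direction in which the jaws open and shut, and the axes are right-handed (so a half turn about z gives the same grasp; the last joint's range is limited). The gripper opens to 94 mm and grips with 3 to 60 N. Pads are 16 mm wide; open, the fingers measure 119 mm over their backs; the gripper's body (75 mm by 177 mm) begins 78 mm behind the grasp point.
Start: joints at [-1.202, 0.417, -0.01, 1.614, 0.005, 1.111, -0.053], TCP at [0.25, 0.573, 0.176] pointing down, gripper open.
Joint ranges: [-2.81, 2.81], [-0.39, 2.02], [-1.27, 1.25], [0.06, 2.57], [-1.19, 4.33], [0.19, 2], [-2.82, 2.82]. Speed limits (rad/s): [1.89, 1.89, 2.39, 2.39, 3.01, 3.01, 3.01].

## Interface

Orientations are given as a unit quaternion [x, y, z, w].
In Python, from rig import robot gives the robot as it stands.
- The arm moves only by the tool play_rows, never from a script. Its argument "deltas" is a list that holds one entry, the list of rows, each a list of 7 numbers: the shift along the tool's x, y, z scaled (see below), then the turn, a rotation vector about the tool's x, y, z scaled (see below), then the gripper's target within -1 to 1 (shut at 1, half-way at 0, fully open at -1). In form: [[[dx, dy, dz, wx, wy, wz, hand], ...]]. A call has 1 to 8 rows; each row shifts and turns the commanded pose from where the row before left it, along the tool's axes as they then stand; what a row does not reach is not made up. The controller multiplies each number of a shift by 6 cm and each number of a turn by 4 degrees. A row lasts 1/8 s, in which the tool goes at most 62.5 mm and 10.7 degrees, less where a joint would pass 70% of its speed; a pose out of reach is approached as far as the arm can. A call with a number of a shift or a turn outside -1 to 1 is refused whole. A call with a gripper value outside its range is refused whole. The fingers move at their own pace and stop on an object; the grip force is fixed at half the most. Time passes only in rows, so rows that do not move let the fingers close. It gives the time, the measured TCP pose, the force and the opening at its end, in the units of the state.
- robot.read_state(): the state, without advancing time (a new reading comes with each control period).
- robot.capture(name): name is "scene" or "top"; returns (picture, depth): 420x560x3 uint8, blue, green, red; 420x560 float32, m along the optical axis (not along the pixel's ray), 0 where there is no reading.
- robot.camera_info(name): a dict with "fx", "fy", "cx", "cy" (pixels), "rvec" (rotation vector, rad) and "tvec" (3), from world to camera coordinates, as OpenCV has them. Camera axes: x right, y down, z forward; pixel columns grow to the right and rows downward; lengths in m; the calibration is good to about 2 mm. A picture is of the moment at which its call begins. camera_info takes no time and is no camera call.
- robot.job_done(): hands the job in, once; it reports no verdict.
The state is a dict: "time": time; "qpos": joint angles; "qvel": joint speeds; "tau": joint torques, N m; "tool_pos": TCP position; "orientation": TCP orientation; "wrist_force": force on the tool from outside, world axes, zero at the start; "moment": the same for the moment, N m; "finger_gap": finger opening in m.
Only numpy, scipy, OpenCV 4.12 (cv2) and the standard library are available. Lean on these libraries where they do the work, as an engineer would, in place of code of your own. Each camera call takes 0.05 s, during which the arm holds its last target.

## Working session

There is one attempt and no reset: what is moved stays moved. The work goes in short steps, Python scripts to look and compute and a tool call to move; the robot and the scene stay as the last step left them, time stands still between calls to the robot, and variables do not carry over. Pictures are saved under pics/ and viewed, and the job is handed in when it is done.

Besides the shell and the picture viewer there is one more tool, called by a JSON object that holds its "op" and its "data". play_rows: Moves the arm, as the interface text tells. Shifts and turns lie within -1 to 1; 1 stands for 6 cm of shift or 4 degrees of turn. Its arguments: {"type":"object","properties":{"deltas":{"type":"array","items":{"type":"array","items":{"type":"array","items":{"type":"number"}}}}},"required":["deltas"]}

```bash
mkdir -p pics
cat > h.py <<'E'
import numpy as np,cv2
from rig import robot
def cam(n):
    c=robot.camera_info(n);K=np.array([[c['fx'],0,c['cx']],[0,c['fy'],c['cy']],[0,0,1]])
    return K,cv2.Rodrigues(np.array(c['rvec'],float))[0],np.array(c['tvec'],float)
def onplane(n,u,v,z):
    K,R,t=cam(n);d=R.T@np.linalg.inv(K)@[u,v,1];o=-R.T@t
    return o+d*(z-o[2])/d[2]
def proj(n,p):
    K,R,t=cam(n);q=K@(R@np.array(p)+t);return q[:2]/q[2]
def bydepth(n,dep,u,v):
    K,R,t=cam(n);return R.T@(np.linalg.inv(K)@[u,v,1]*dep[int(v),int(u)]-t)
E
python3 - <<'E'
from h import *
for n in("scene","top"):
    i,d=robot.capture(n);cv2.imwrite(f"pics/{n}0.png",i);np.save(f"{n}0.npy",d)
s=robot.read_state();print(s)
E
```

```text
{'time': 0.1, 'qpos': array([-1.20151839,  0.41787114, -0.01027761,  1.61409504,  0.00468242,
        1.11071327, -0.05301046]), 'qvel': array([ 0.00211764, -0.00140462,  0.00047564, -0.00167285,  0.0011416 ,
        0.00028486, -0.00021412]), 'tau': array([ 1.05682811e-03, -8.52585053e+01,  6.40228763e-01, -4.26690495e+01,
       -4.88178874e-02,  1.64162175e-02,  5.14390365e-05]), 'tool_pos': array([0.24945273, 0.57266354, 0.17592286]), 'orientation': array([ 8.36466693e-01,  5.48017508e-01, -4.21807620e-04,  3.23475194e-04]), 'wrist_force': array([-0.19895568, -0.09276361, -1.00836476]), 'moment': array([-0.01760465,  0.02709857,  0.01304602]), 'finger_gap': 0.09404996751151909}
```

```bash
ls .
```

```text
h.py
pics
scene0.npy
top0.npy
```

View pics/scene0.png

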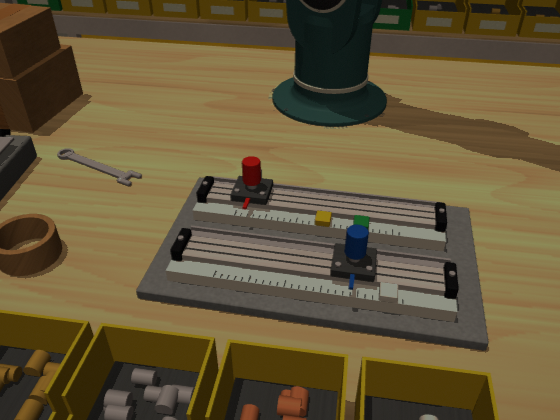

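View pics/top0.png

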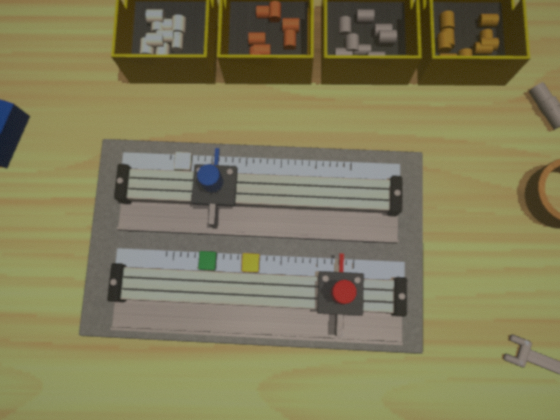

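The red knob is near (344,292) in the top view, with its pointer tip at (341,254). The yellow clip is near (250,263). The blue stop is on the far rail near (208,176).

Run:
```python
from h import *
i=cv2.imread("pics/top0.png");c=i[230:340,190:400]
c=cv2.convertScaleAbs(c,alpha=1.4);cv2.imwrite("pics/c1.png",cv2.resize(c,None,fx=3.8,fy=3.8,interpolation=cv2.INTER_CUBIC))
d=np.load("top0.npy")
for nm,u,v in[("knob",344,292),("yel",250,263),("shoe",325,302),("ledge",300,266),("board",430-15,200),("ptr",341,262),("blue",208,176)]:print(nm,bydepth("top",d,u,v).round(4))
hsv=cv2.cvtColor(i,cv2.COLOR_BGR2HSV)
def cen(m):
    n,l,s,ce=cv2.connectedComponentsWithStats(m.astype(np.uint8))
    for k in range(1,n):
        if s[k,4]>15:print(s[k],ce[k].round(2))
h,s_,v_=cv2.split(hsv)
roi=np.zeros(h.shape,bool);roi[235:345,110:410]=1
print("yel");cen(roi&(h>20)&(h<35)&(s_>150)&(v_>90))
print("red");cen(roi&((h<8)|(h>172))&(s_>150)&(v_>60))
```

```text
knob [ 0.4724 -0.0906  0.1119]
yel [0.5125 0.0309 0.0464]
shoe [ 0.4611 -0.0705  0.0627]
ledge [ 0.5101 -0.0376  0.0375]
board [ 0.61   -0.2038  0.0167]
ptr [ 0.5142 -0.092   0.0596]
blue [0.6165 0.082  0.1133]
yel
[243 254  16  18 258] [250.11 262.18]
red
[340 254   3  18  41] [340.73 261.98]
[332 280  24  24 438] [343.87 291.39]
```

View pics/c1.png

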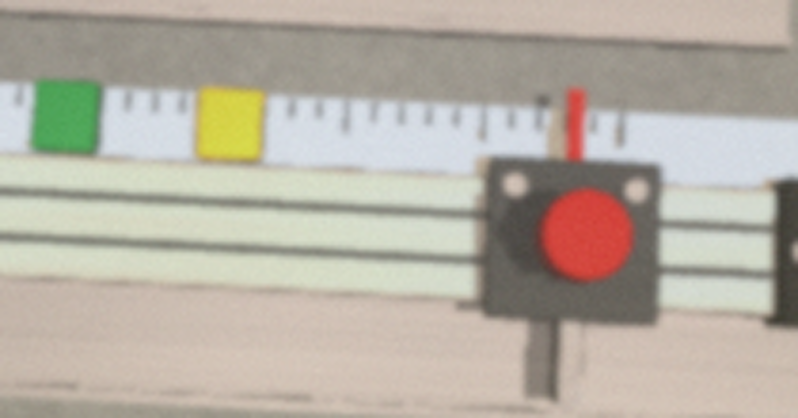

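Run:
```python
from h import *
i=cv2.imread("pics/top0.png")
g=cv2.cvtColor(i,cv2.COLOR_BGR2GRAY).astype(float)
# groove darkest row per column (lower & upper groove), sub-pixel
pts=[]
for u in range(130,312):
    v0=281+ (u-190)*0.047
    r=np.arange(int(v0)-5,int(v0)+6);w=np.clip(np.median(g[r,u])-g[r,u]-10,0,None)
    if w.sum()>0:pts.append((u,(w*r).sum()/w.sum()))
P=np.array([onplane("top",u,v,0.05)[:2] for u,v in pts])
f=np.polyfit(P[:,1],P[:,0],1);print("groove dx/dy",f,np.abs(P[:,0]-np.polyval(f,P[:,1])).mean())
for e in[((116,283),(401,296)),((122,183),(396,195))]:
    a,b=[onplane("top",*p,.06) for p in e];print((a[0]-b[0])/(a[1]-b[1]), np.linalg.norm(a-b))
print("yel",onplane("top",250.2,262.3,.0465),"knob",onplane("top",343.87,291.39,.1127))
print("ptr base mid",onplane("top",340.73,261.98,.0597),"blue",onplane("top",208,176,.1127))
# scene cam checks
s=cv2.imread("pics/scene0.png");h,sa,v=cv2.split(cv2.cvtColor(s,cv2.COLOR_BGR2HSV))
K=onplane("top",343.87,291.39,.1127);print("proj knob top scene",proj("scene",K),"yel",proj("scene",onplane("top",250.2,262.3,.0465)))
cv2.imwrite("pics/c2.png",cv2.resize(cv2.convertScaleAbs(s[140:250,180:380],alpha=1.5),None,fx=4,fy=4,interpolation=cv2.INTER_CUBIC))
```

```text
groove dx/dy [0.03458878 0.48435716] 6.933870006252198e-05
0.03053170897101367 0.3789841725017337
0.0340015969234356 0.3784154736670211
yel [0.513418   0.03059342 0.0465    ] knob [ 0.47309477 -0.0903174   0.1127    ]
ptr base mid [ 0.51421692 -0.09167125  0.0597    ] blue [0.61669319 0.08209154 0.1127    ]
proj knob top scene [250.79114871 160.48129212] yel [322.5121228  216.55422126]
```

View pics/c2.png

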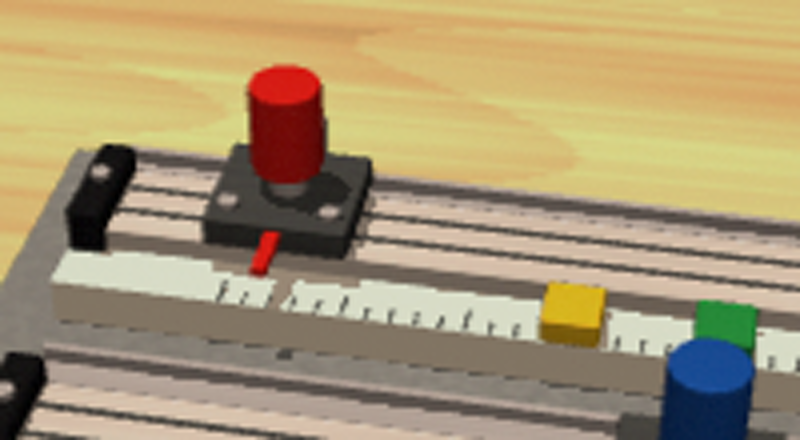

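The red stop has to move 0.122 m in +y, and the knob and pointer measurements agree on that. I'll first turn the jaws to line up with the rail.

{"op": "play_rows", "data": {"deltas": [[[0,0,0,0,0,-0.9,-1],[0,0,0,0,0,-0.9,-1],[0,0,0,0,0,-0.9,-1],[0,0,0,0,0,-0.9,-1],[0,0,0,0,0,-0.9,-1],[0,0,0,0,0,-0.9,-1],[0,0,0,0,0,0,-1]]]}}

```text
time: 0.98
tool_pos: [0.2495, 0.5728, 0.1761]
orientation: [0.719, 0.695, -0.0, 0.0]
wrist_force: [-0.6, 0.3, -0.7]
finger_gap: 0.0939
```

```bash
cat >> h.py <<'E'
from scipy.spatial.transform import Rotation as Ro
def go(t):
    s=robot.read_state();R=Ro.from_quat(s['orientation']).as_matrix()
    print(s['time'],s['tool_pos'].round(4),"gap",s['finger_gap'],"F",s['wrist_force'].round(2),"q",s['qpos'].round(2))
    print("x",R[:,0].round(4),"z",R[:,2].round(4),"units",(R.T@(np.array(t)-s['tool_pos'])/.06).round(3))
E
python3 -c "
from h import *
go([.4731,-.0903,.160])"
```

```text
0.975 [0.2495 0.5728 0.1761] gap 0.09390059168711533 F [-0.64  0.27 -0.72] q [-1.15  0.42 -0.08  1.61  0.04  1.11  0.3 ]
x [ 3.420e-02  9.994e-01 -6.000e-04] z [-3.e-04 -6.e-04 -1.e+00] units [-10.917   4.102   0.274]
```

{"op": "play_rows", "data": {"deltas": [[[-0.75,0.28,0,0,0,0,-1],[-0.75,0.28,0,0,0,0,-1],[-0.75,0.28,0,0,0,0,-1],[-0.75,0.28,0,0,0,0,-1],[-0.75,0.28,0,0,0,0,-1],[-0.75,0.28,0,0,0,0,-1],[-0.75,0.28,0,0,0,0,-1],[-0.75,0.28,0,0,0,0,-1]]]}}

```text
time: 1.98
tool_pos: [0.372, 0.2071, 0.1766]
orientation: [0.72, 0.694, 0.0, -0.0]
wrist_force: [1.1, 0.7, 0.1]
finger_gap: 0.094
```

{"op": "play_rows", "data": {"deltas": [[[-0.75,0.28,0,0,0,0,-1],[-0.75,0.28,0,0,0,0,-1],[-0.75,0.28,0,0,0,0,-1],[-0.75,0.28,0,0,0,0,-1],[-0.75,0.28,0,0,0,0,-1],[-0.75,0.28,0,0,0,0,-1],[0,0,0,0,0,0,-1]]]}}

```text
time: 2.85
tool_pos: [0.4637, -0.0677, 0.1765]
orientation: [0.721, 0.693, -0.0, 0.0]
wrist_force: [-0.1, 0.0, -0.5]
finger_gap: 0.0939
```

```bash
python3 -c "
from h import *
go([.4731,-.0903,.086])"
```

```text
2.85 [ 0.4637 -0.0677  0.1765] gap 0.09394687227853137 F [-0.1   0.04 -0.46] q [-0.32  0.14  0.44  2.   -0.07  1.01  1.68]
x [ 0.0402  0.9992 -0.001 ] z [ 1.e-04 -1.e-03 -1.e+00] units [-0.369  0.171  1.508]
```

{"op": "play_rows", "data": {"deltas": [[[-0.37,0.17,0,0,0,0.08,-1],[0,0,0.4,0,0,0,-1],[0,0,0.4,0,0,0,-1],[0,0,0.4,0,0,0,-1],[0,0,0.3,0,0,0,-1],[0,0,0,0,0,0,-1]]]}}

```text
time: 3.6
tool_pos: [0.4719, -0.0865, 0.0857]
orientation: [0.721, 0.693, -0.001, -0.001]
wrist_force: [0.8, -0.5, 0.1]
finger_gap: 0.0941
```

Run:
```python
from h import *
go([.4731,-.0903,.086])
for n in("scene","top"):
    i,d=robot.capture(n)
    c=i[120:260,160:360] if n=="scene" else i[220:340,230:430]
    cv2.imwrite(f"pics/{n}1.png",cv2.resize(cv2.convertScaleAbs(c,alpha=1.4),None,fx=3.5,fy=3.5,interpolation=cv2.INTER_CUBIC))
```

```text
3.6 [ 0.4719 -0.0865  0.0857] gap 0.09414641199812643 F [ 0.83 -0.49  0.13] q [-0.25  0.3   0.43  2.06 -0.17  0.82  1.81]
x [ 0.0399  0.9992 -0.    ] z [-2.2e-03  1.0e-04 -1.0e+00] units [-0.063  0.022 -0.005]
```

View pics/scene1.png

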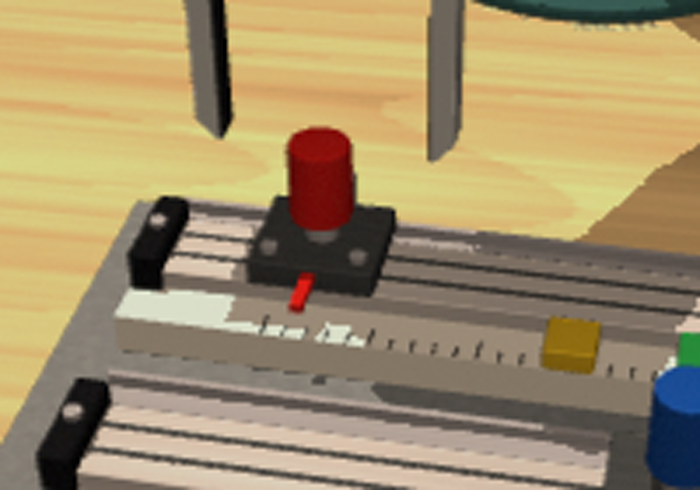

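Run:
```python
from h import *
go([.4731,-.0903,.086])
for y in(-.135,-.04):print(proj("scene",[.472,y,.078]))
i,d=robot.capture("scene");cv2.imwrite("pics/s2.png",i)
print(bydepth("scene",d,222,150),bydepth("scene",d,286,160), bydepth("scene",d,251,160))
```

```text
3.7 [ 0.473  -0.0868  0.087 ] gap 0.09417819714060627 F [0.4  0.14 0.62] q [-0.25  0.3   0.43  2.06 -0.17  0.82  1.81]
x [3.960e-02 9.992e-01 1.000e-04] z [ 2.e-04  0.e+00 -1.e+00] units [-0.059  0.004  0.017]
[224.72482737 175.744004  ]
[282.24068108 181.08109515]
[ 0.47736809 -0.13475912  0.13015916] [ 0.48652735 -0.03222891  0.12799693] [ 0.47243193 -0.09009956  0.1132035 ]
```

View pics/s2.png

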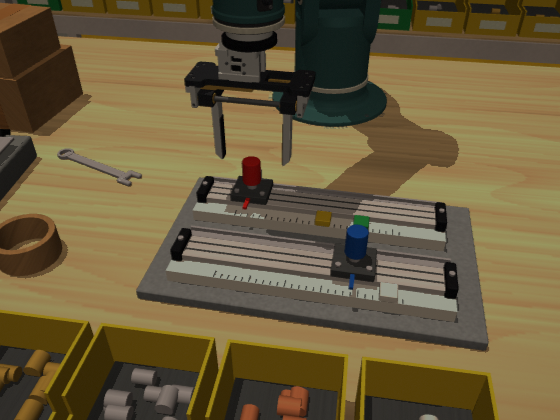

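View pics/top1.png

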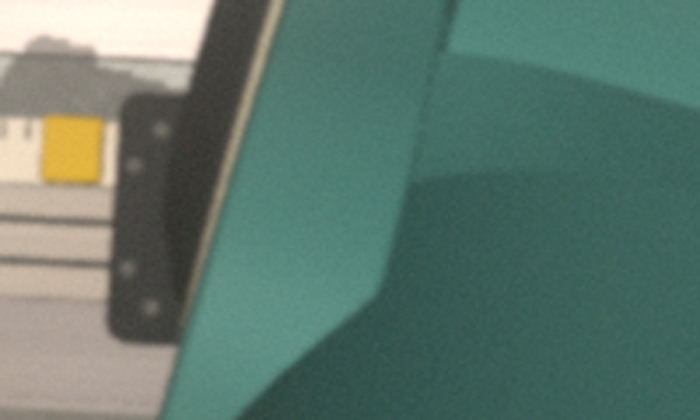

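Run:
```python
from h import *
i,d=robot.capture("scene")
for v in range(70,172,6):print(v,[ (u,bydepth("scene",d,u,v).round(3).tolist()) for u in(219,223,288)])
print(robot.read_state()['tool_pos'])
c=i[60:200,180:330]
cv2.imwrite("pics/s3.png",cv2.resize(cv2.convertScaleAbs(c,alpha=1.8),None,fx=4,fy=4,interpolation=cv2.INTER_CUBIC))
```

```text
70 [(219, [0.49, -0.127, 0.267]), (223, [0.488, -0.122, 0.267]), (288, [-0.155, -0.121, -0.002])]
76 [(219, [0.493, -0.127, 0.26]), (223, [0.494, -0.121, 0.26]), (288, [0.459, -0.035, 0.252])]
82 [(219, [0.492, -0.127, 0.25]), (223, [0.496, -0.121, 0.252]), (288, [0.46, -0.034, 0.243])]
88 [(219, [0.492, -0.128, 0.241]), (223, [0.489, -0.123, 0.24]), (288, [0.501, -0.029, 0.253])]
94 [(219, [0.47, -0.135, 0.222]), (223, [0.019, -0.255, 0.0]), (288, [0.485, -0.031, 0.237])]
100 [(219, [0.499, -0.127, 0.227]), (223, [0.502, -0.121, 0.228]), (288, [0.503, -0.028, 0.236])]
106 [(219, [0.473, -0.136, 0.203]), (223, [0.077, -0.241, -0.002]), (288, [0.508, -0.027, 0.23])]
112 [(219, [0.476, -0.135, 0.195]), (223, [0.11, -0.232, 0.0]), (288, [0.508, -0.027, 0.22])]
118 [(219, [0.479, -0.135, 0.187]), (223, [0.464, -0.133, 0.179]), (288, [0.483, -0.031, 0.198])]
124 [(219, [0.48, -0.135, 0.177]), (223, [0.466, -0.133, 0.17]), (288, [0.483, -0.03, 0.188])]
130 [(219, [0.479, -0.137, 0.166]), (223, [0.468, -0.133, 0.161]), (288, [0.484, -0.03, 0.179])]
136 [(219, [0.481, -0.137, 0.157]), (223, [0.469, -0.134, 0.151]), (288, [0.485, -0.03, 0.169])]
142 [(219, [0.48, -0.138, 0.146]), (223, [0.472, -0.134, 0.142]), (288, [0.485, -0.03, 0.159])]
148 [(219, [0.479, -0.139, 0.135]), (223, [0.475, -0.134, 0.132]), (288, [0.484, -0.03, 0.148])]
154 [(219, [0.482, -0.139, 0.125]), (223, [0.477, -0.134, 0.123]), (288, [0.486, -0.029, 0.138])]
160 [(219, [0.307, -0.192, -0.001]), (223, [0.306, -0.184, -0.001]), (288, [0.484, -0.029, 0.127])]
166 [(219, [0.329, -0.186, -0.001]), (223, [0.327, -0.179, -0.001]), (288, [0.305, -0.054, -0.002])]
[ 0.4732947  -0.08694943  0.08730107]
```

View pics/s3.png

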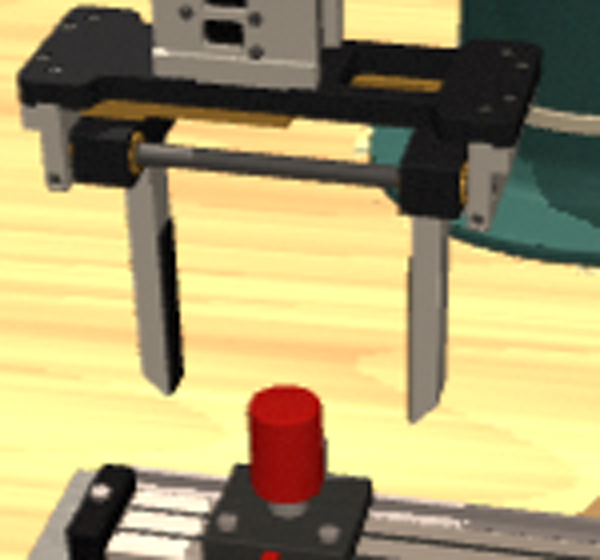

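The camera shows the fingertips at about z = 0.12, just above the knob. The reported TCP would put them at 0.079, so the two disagree by about 4 cm. The table, board and knob heights all fit the task text, so I trust the camera. I'll go down in small steps, checking the picture and the force, and shift -6 mm along the rail to centre on the knob.

{"op": "play_rows", "data": {"deltas": [[[-0.1,0,0,0,0,0,-1],[0,0,0.15,0,0,0,-1],[0,0,0.15,0,0,0,-1],[0,0,0,0,0,0,-1]]]}}

```text
time: 4.3
tool_pos: [0.4719, -0.0931, 0.0676]
orientation: [0.721, 0.693, -0.001, -0.001]
wrist_force: [-0.6, -0.5, 0.4]
finger_gap: 0.0939
```

Run:
```python
from h import *
i,d=robot.capture("scene");go([.4731,-.0903,.05])
for v in range(140,184,4):print(v,[ (u,bydepth("scene",d,u,v).round(3).tolist()) for u in(217,221,285)])
c=i[60:220,180:330]
cv2.imwrite("pics/s4.png",cv2.resize(cv2.convertScaleAbs(c,alpha=1.8),None,fx=3.7,fy=3.7,interpolation=cv2.INTER_CUBIC))
```

```text
4.35 [ 0.4722 -0.0931  0.068 ] gap 0.09394356005569116 F [ 0.47 -0.21  0.59] q [-0.23  0.33  0.42  2.07 -0.19  0.78  1.84]
x [ 3.940e-02  9.992e-01 -2.000e-04] z [-1.e-03 -2.e-04 -1.e+00] units [0.048 0.013 0.3  ]
140 [(217, [0.476, -0.142, 0.147]), (221, [0.233, -0.206, 0.0]), (285, [0.486, -0.034, 0.162])]
144 [(217, [0.478, -0.142, 0.141]), (221, [0.462, -0.14, 0.132]), (285, [0.484, -0.034, 0.155])]
148 [(217, [0.48, -0.142, 0.134]), (221, [0.463, -0.14, 0.125]), (285, [0.485, -0.034, 0.148])]
152 [(217, [0.48, -0.142, 0.127]), (221, [0.466, -0.14, 0.119]), (285, [0.482, -0.035, 0.139])]
156 [(217, [0.48, -0.143, 0.12]), (221, [0.468, -0.14, 0.113]), (285, [0.483, -0.034, 0.133])]
160 [(217, [0.48, -0.143, 0.112]), (221, [0.47, -0.14, 0.107]), (285, [0.481, -0.035, 0.124])]
164 [(217, [0.481, -0.144, 0.106]), (221, [0.472, -0.14, 0.1]), (285, [0.482, -0.034, 0.118])]
168 [(217, [0.337, -0.188, -0.0]), (221, [0.335, -0.181, -0.001]), (285, [0.484, -0.034, 0.111])]
172 [(217, [0.35, -0.185, -0.001]), (221, [0.348, -0.178, -0.001]), (285, [0.329, -0.056, -0.001])]
176 [(217, [0.362, -0.182, -0.001]), (221, [0.363, -0.174, -0.0]), (285, [0.341, -0.054, -0.001])]
180 [(217, [0.411, -0.167, 0.024]), (221, [0.411, -0.16, 0.025]), (285, [0.358, -0.052, 0.001])]
```

View pics/s4.png

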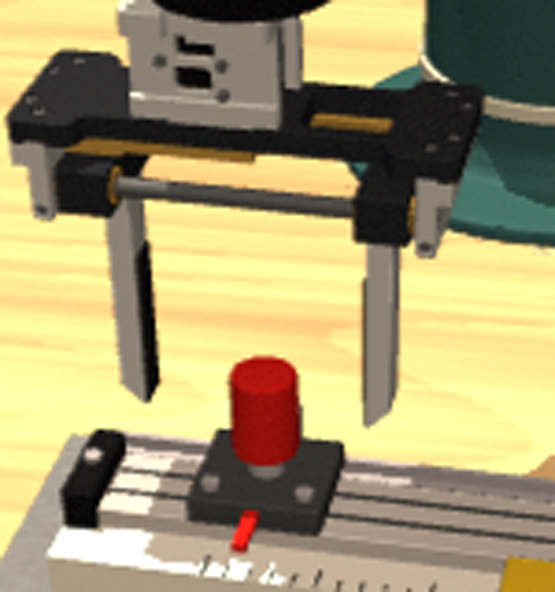

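The tips are now at about z = 0.103-0.107, straddling the knob with no contact force. Going down another 25 mm leaves about 15 mm above the shoe.

{"op": "play_rows", "data": {"deltas": [[[0.02,0,0.14,0,0,0,-1],[0,0,0.14,0,0,0,-1],[0,0,0.14,0,0,0,-1],[0,0,0,0,0,0,-1]]]}}

```text
time: 4.85
tool_pos: [0.4721, -0.092, 0.0426]
orientation: [0.721, 0.693, -0.001, -0.0]
wrist_force: [0.3, 0.2, 0.5]
finger_gap: 0.0939
```

Run:
```python
from h import *
i,d=robot.capture("scene");go([.4731,-.0903,.043])
for v in range(156,190,4):print(v,[ (u,bydepth("scene",d,u,v).round(3).tolist()) for u in(218,222,285)])
c=i[60:220,180:330]
cv2.imwrite("pics/s5.png",cv2.resize(cv2.convertScaleAbs(c,alpha=1.8),None,fx=3.7,fy=3.7,interpolation=cv2.INTER_CUBIC))
```

```text
4.9 [ 0.4724 -0.092   0.043 ] gap 0.09412909383823057 F [-0.28  0.28 -0.23] q [-0.21  0.37  0.41  2.09 -0.22  0.72  1.86]
x [ 3.960e-02  9.992e-01 -2.000e-04] z [-6.e-04 -2.e-04 -1.e+00] units [ 0.029  0.01  -0.   ]
156 [(218, [0.482, -0.141, 0.121]), (222, [0.464, -0.139, 0.11]), (285, [0.485, -0.034, 0.134])]
160 [(218, [0.48, -0.142, 0.113]), (222, [0.465, -0.14, 0.103]), (285, [0.484, -0.034, 0.126])]
164 [(218, [0.48, -0.142, 0.105]), (222, [0.471, -0.138, 0.1]), (285, [0.483, -0.034, 0.119])]
168 [(218, [0.479, -0.143, 0.097]), (222, [0.471, -0.139, 0.092]), (285, [0.483, -0.034, 0.111])]
172 [(218, [0.478, -0.144, 0.088]), (222, [0.472, -0.139, 0.085]), (285, [0.483, -0.034, 0.104])]
176 [(218, [0.48, -0.144, 0.082]), (222, [0.471, -0.14, 0.077]), (285, [0.486, -0.034, 0.098])]
180 [(218, [0.41, -0.166, 0.024]), (222, [0.475, -0.139, 0.071]), (285, [0.483, -0.034, 0.088])]
184 [(218, [0.455, -0.153, 0.048]), (222, [0.454, -0.146, 0.048]), (285, [0.484, -0.034, 0.081])]
188 [(218, [0.465, -0.15, 0.047]), (222, [0.464, -0.144, 0.047]), (285, [0.418, -0.043, 0.026])]
```

View pics/s5.png

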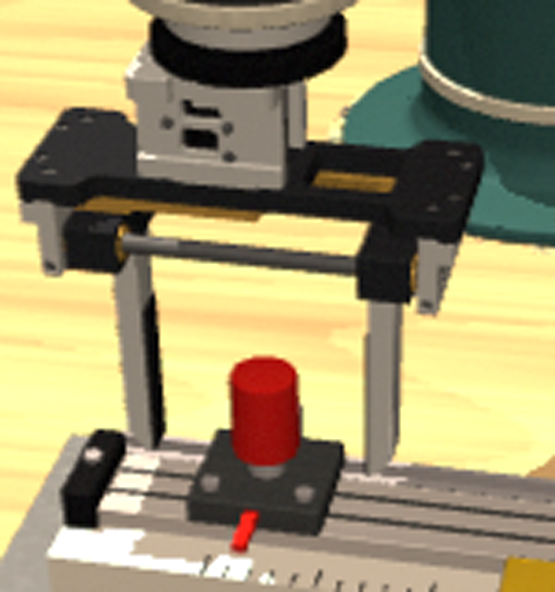

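The fingers straddle the knob with tips at about z = 0.077, so I'll close.

{"op": "play_rows", "data": {"deltas": [[[0,0,0,0,0,0,1],[0,0,0,0,0,0,1],[0,0,0,0,0,0,1],[0,0,0,0,0,0,1],[0,0,0,0,0,0,1],[0,0,0,0,0,0,1]]]}}

```text
time: 5.65
tool_pos: [0.4726, -0.0919, 0.0433]
orientation: [0.721, 0.693, -0.0, 0.0]
wrist_force: [0.6, 0.1, 0.2]
finger_gap: 0.0375
```

Run:
```python
from h import *
i,d=robot.capture("scene");go([.4731,-.0903,.043])
cv2.imwrite("pics/s6f.png",i)
c=i[60:260,180:400]
cv2.imwrite("pics/s6.png",cv2.resize(cv2.convertScaleAbs(c,alpha=1.8),None,fx=3,fy=3,interpolation=cv2.INTER_CUBIC))
```

```text
5.7 [ 0.4726 -0.092   0.0433] gap 0.0334067603429136 F [ 0.26 -0.2   0.59] q [-0.21  0.37  0.41  2.09 -0.22  0.72  1.86]
x [ 3.940e-02  9.992e-01 -1.000e-04] z [-0.e+00 -1.e-04 -1.e+00] units [0.028 0.007 0.005]
```

View pics/s6.png

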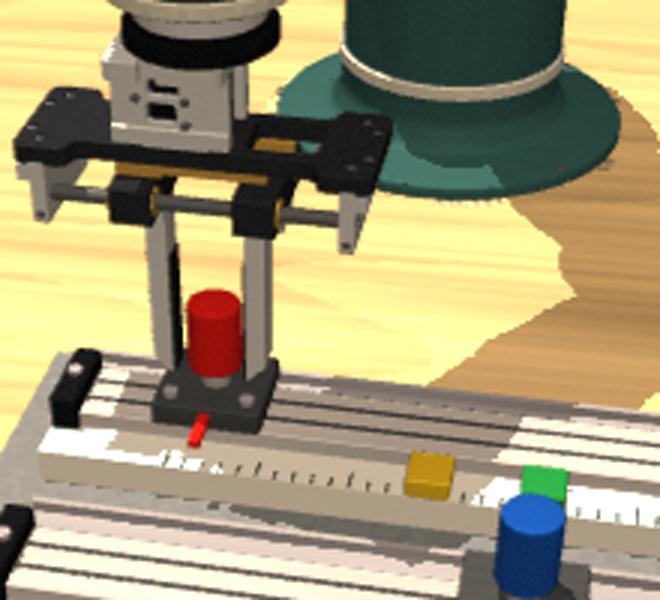

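{"op": "play_rows", "data": {"deltas": [[[0,0,0,0,0,0,1],[0,0,0,0,0,0,1],[0,0,0,0,0,0,1]]]}}

```text
time: 6.08
tool_pos: [0.4726, -0.0918, 0.0433]
orientation: [0.721, 0.693, -0.0, -0.0]
wrist_force: [0.4, 1.2, 0.5]
finger_gap: 0.0294
```

```bash
cat >> h.py <<'E'
def measure(tag):
    i,d=robot.capture("scene");cv2.imwrite(f"pics/{tag}.png",i)
    K,R,t=cam("scene")
    # red pixels' world pos from depth
    h,s,v=cv2.split(cv2.cvtColor(i,cv2.COLOR_BGR2HSV))
    def pts(m):
        vv,uu=np.nonzero(m);return np.array([bydepth("scene",d,u,w) for u,w in zip(uu,vv) if d[w,u]>0]),uu,vv
    ax=np.array([.0346,.9994])
    roi=np.zeros(h.shape,bool);roi[120:260,190:400]=1
    P,_,_=pts(roi&((h<6)|(h>174))&(s>150)&(v>60));A=P[:,:2]@ax;X=P[:,:2]@[.9994,-.0346]
    k=P[:,2]>.08;p=(P[:,2]>.05)&(P[:,2]<.065)
    print("knob along min/max/mean",A[k].min().round(4),A[k].max().round(4),A[k].mean().round(4),"ptr",p.sum(),np.median(A[p]).round(4))
    P,_,_=pts(roi&(h>18)&(h<32)&(s>170)&(v>60));A=P[:,:2]@ax;z=(P[:,2]>.043)&(P[:,2]<.05)&(np.abs(P[:,0]-.513)<.02)
    print("yellow top",z.sum(),A[z].min().round(4),A[z].max().round(4),A[z].mean().round(4))
    return i
E
python3 - <<'E'
from h import *
go([.4731,-.0903,.043]);i=measure("s7")
E
```

```text
6.075 [ 0.4726 -0.0918  0.0433] gap 0.029375660679992466 F [0.35 1.18 0.53] q [-0.21  0.37  0.41  2.09 -0.22  0.72  1.86]
x [0.0393 0.9992 0.    ] z [-0.  0. -1.] units [0.026 0.007 0.005]
knob along min/max/mean -0.0886 -0.0601 -0.0739 ptr 49 -0.0749
yellow top 151 0.0377 0.0607 0.0493
```

The knob is gripped at a gap of 29.4 mm. Two views agree on 0.122 m to go, so I'll slide it.

{"op": "play_rows", "data": {"deltas": [[[0.15,0,0,0,0,0,1],[0.3,-0.002,0,0,0,0,1],[0.3,-0.002,0,0,0,0,1],[0.3,-0.002,0,0,0,0,1],[0.3,-0.002,0,0,0,0,1],[0.3,-0.002,0,0,0,0,1],[0.25,0,0,0,0,0,1],[0.1,0,0,0,0,0,1]]]}}

```text
time: 7.12
tool_pos: [0.4768, 0.0288, 0.0433]
orientation: [0.721, 0.693, -0.0, 0.0]
wrist_force: [2.6, -2.9, -1.2]
finger_gap: 0.0298
```

{"op": "play_rows", "data": {"deltas": [[[0,0,0,0,0,0,1],[0,0,0,0,0,0,1]]]}}

```text
time: 7.38
tool_pos: [0.4768, 0.0279, 0.0433]
orientation: [0.721, 0.693, 0.0, -0.0]
wrist_force: [1.4, 2.0, -1.3]
finger_gap: 0.0296
```

Run:
```python
from h import *
go([.4731,.032,.043]);i=measure("s8")
cv2.imwrite("pics/s8c.png",cv2.resize(cv2.convertScaleAbs(i[120:260,250:410],alpha=1.8),None,fx=4,fy=4,interpolation=cv2.INTER_CUBIC))
t,_=robot.capture("top");cv2.imwrite("pics/t8c.png",cv2.resize(cv2.convertScaleAbs(t[220:340,190:330],alpha=1.5),None,fx=4.8,fy=4.8,interpolation=cv2.INTER_CUBIC))
```

```text
7.375 [0.4768 0.0279 0.0433] gap 0.029618585388668486 F [ 1.42  2.01 -1.31] q [-0.44  0.36  0.37  2.09 -0.2   0.72  1.59]
x [3.950e-02 9.992e-01 1.000e-04] z [ 1.e-04  1.e-04 -1.e+00] units [ 0.066 -0.064  0.005]
knob along min/max/mean 0.0315 0.0587 0.0456 ptr 37 0.0446
yellow top 106 0.0377 0.0608 0.0507
```

View pics/s8c.png

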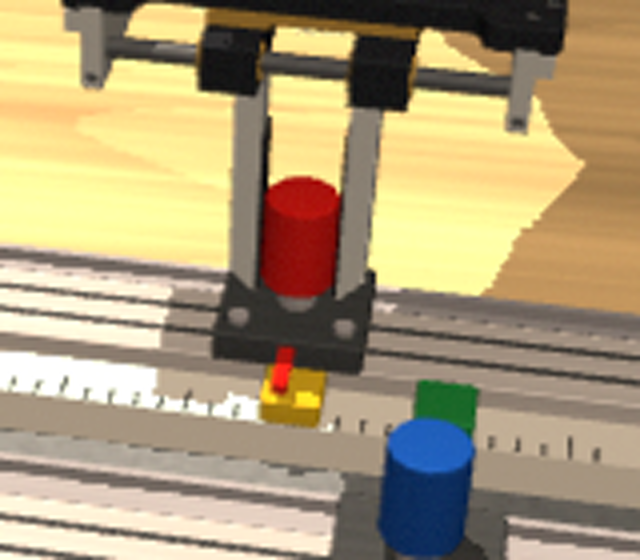

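View pics/t8c.png

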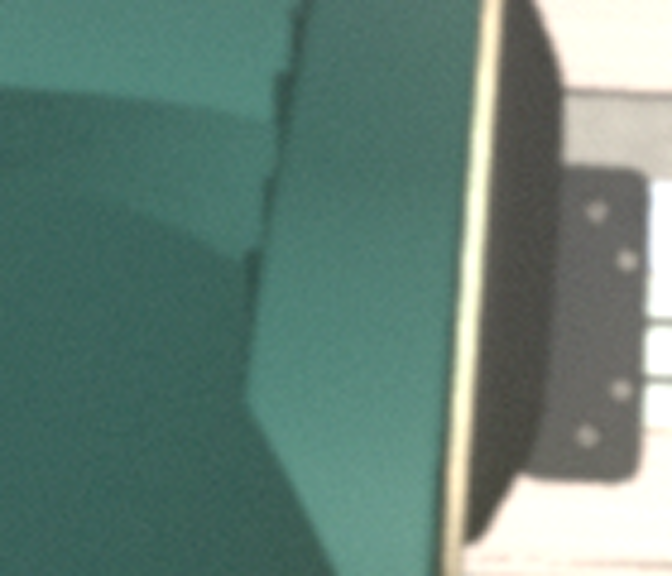

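The pointer is over the clip but about 3-4 mm short of its middle, so I'll nudge it +3.6 mm.

{"op": "play_rows", "data": {"deltas": [[[0.03,0,0,0,0,0,1],[0.03,0,0,0,0,0,1],[0,0,0,0,0,0,1],[0,0,0,0,0,0,1]]]}}

```text
time: 7.98
tool_pos: [0.4769, 0.0315, 0.0433]
orientation: [0.721, 0.693, -0.0, 0.0]
wrist_force: [1.9, -2.5, -0.7]
finger_gap: 0.0297
```

Run:
```python
from h import *
go([.4731,.032,.043]);i=measure("s9")
cv2.imwrite("pics/s9c.png",cv2.resize(cv2.convertScaleAbs(i[180:240,290:370],alpha=1.8),None,fx=8,fy=8,interpolation=cv2.INTER_CUBIC))
ax=np.array([.0346,.9994]);cr=np.array([.9994,-.0346])
# predicted pointer tip if along=a, and yellow centre
kx=np.array([.47309,-.09032])@cr
for a in(.047,.049,.051):
    p=a*ax+(kx+.053)*cr;print(a,"tip px",proj("scene",[*p,.0597]))
```

```text
7.975 [0.4769 0.0315 0.0433] gap 0.029686126085732973 F [ 1.91 -2.46 -0.74] q [-0.45  0.36  0.37  2.09 -0.2   0.72  1.58]
x [ 3.940e-02  9.992e-01 -1.000e-04] z [ 0.e+00 -1.e-04 -1.e+00] units [ 0.006 -0.063  0.005]
knob along min/max/mean 0.0346 0.062 0.0492 ptr 42 0.0487
yellow top 112 0.0376 0.0607 0.0499
0.047 tip px [320.69821423 216.46311693]
0.049 tip px [321.99559782 216.62093295]
0.051 tip px [323.29390432 216.77886124]
```

View pics/s9c.png

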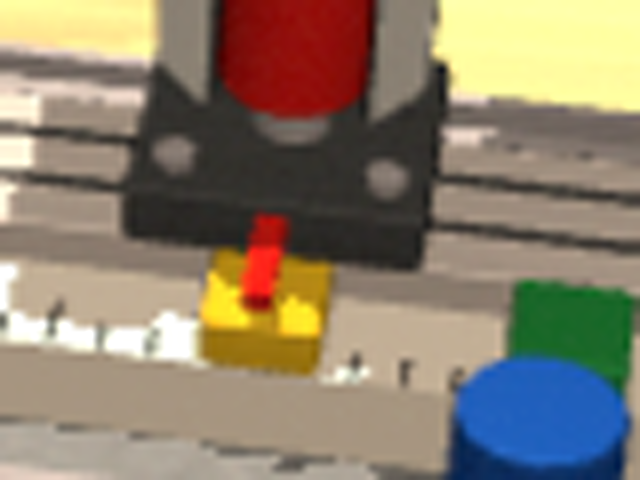

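The pointer is at 0.0487 along the rail and the clip's middle at 0.0491, so I'll release and lift.

{"op": "play_rows", "data": {"deltas": [[[0,0,0,0,0,0,0],[0,0,0,0,0,0,0],[0,0,0,0,0,0,0],[0,0,0,0,0,0,0],[0,0,-0.2,0,0,0,0],[0,0,-0.5,0,0,0,0],[0,0,-0.7,0,0,0,0],[0,0,-0.7,0,0,0,0]]]}}

```text
time: 9.02
tool_pos: [0.4767, 0.0314, 0.1714]
orientation: [0.721, 0.693, 0.0, 0.0]
wrist_force: [0.5, 0.6, 0.1]
finger_gap: 0.0471
```

{"op": "play_rows", "data": {"deltas": [[[0.7,-0.2,-0.2,0,0,0,0],[0.7,-0.2,-0.2,0,0,0,0],[0.7,-0.2,0,0,0,0,0],[0.7,-0.2,0,0,0,0,0],[0.7,-0.2,0,0,0,0,0],[0.7,-0.2,0,0,0,0,0],[0.7,-0.2,0,0,0,0,0],[0.7,-0.2,0,0,0,0,0]]]}}

```text
time: 10.02
tool_pos: [0.3938, 0.3723, 0.1942]
orientation: [0.721, 0.693, 0.0, 0.0]
wrist_force: [0.6, 0.5, 1.0]
finger_gap: 0.0473
```

Run:
```python
from h import *
go([.4731,.032,.043]);i=measure("s10")
t,_=robot.capture("top");cv2.imwrite("pics/t10.png",t)
cv2.imwrite("pics/t10c.png",cv2.resize(cv2.convertScaleAbs(t[220:340,190:330],alpha=1.5),None,fx=4.8,fy=4.8,interpolation=cv2.INTER_CUBIC))
```

```text
10.025 [0.3938 0.3723 0.1942] gap 0.04725314512215362 F [0.58 0.51 0.98] q [-0.96  0.25  0.17  1.81 -0.05  1.09  0.76]
x [3.970e-02 9.992e-01 2.000e-04] z [ 7.e-04  2.e-04 -1.e+00] units [-5.615  1.544  2.52 ]
knob along min/max/mean 0.0348 0.0624 0.0491 ptr 43 0.0488
yellow top 116 0.0374 0.0608 0.0493
```

View pics/t10.png

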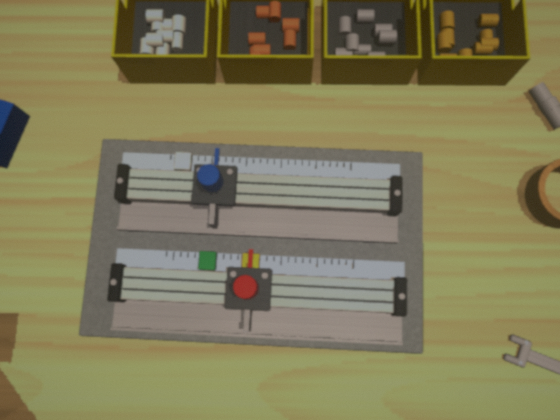

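View pics/t10c.png

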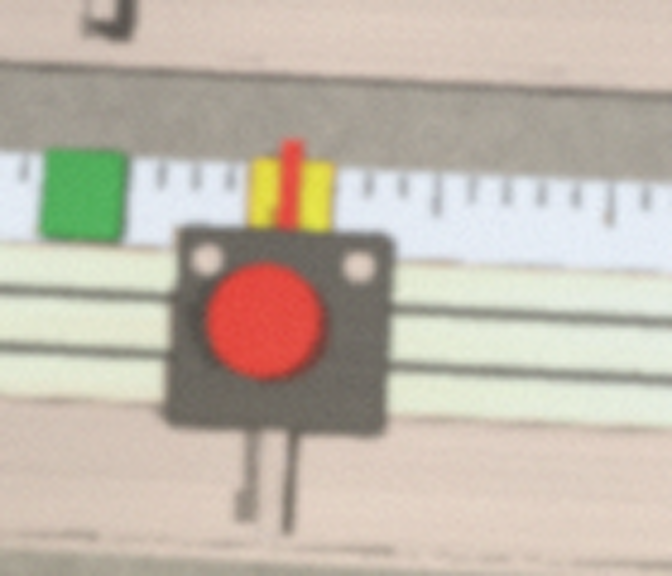

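The pointer stands over the middle of the yellow clip: crop column 289 against the clip's middle at 291, and about 2 px of that is parallax. The blue knob is still at (208,176), and the arm is clear.

```bash
python3 -c "
from rig import robot
print(robot.job_done())"
```

```text
the job is handed in; nothing more can be done
None
```

The red stop now stands with its pointer over the middle of the yellow clip. I let go of it, moved the arm clear, and handed the job in at about 10 s of the 32 s allowed. I gripped the red knob, slid the stop about 123 mm along its rail, and nudged it the last few millimetres after a mid-way look.

- **Pointer position:** after release, the scene camera put the pointer at 0.0488 m along the rail and the clip's middle at 0.0491–0.0493 m. That is within about 0.5 mm. The top view also shows it centred once parallax is allowed for. The calibration itself is only good to about 2 mm.
- **Blue stop:** its knob is at the same pixel, (208,176), in the top view before and after.
- **Forces:** every wrist force reading stayed below about 5 N.
- **Disagreement:** the fingertips appeared about 35–40 mm higher in the camera than the reported TCP height implied. I did not find the cause. The other heights matched the task text, so I trusted the camera and lowered the gripper in small checked steps, with no sign of contact before the grip.

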